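Slide the circuit-board carrier into its notches and start the test

TASK

On the aluminium test jig, push the black circuit-board carrier along its rails with a fingertip, by its orange rear plate, until you feel it drop into the locating notches and sit level, in line with the yellow marks. Then press the green start button all the way down and let go. Do not lift the carrier off its rails, do not press green before the carrier has dropped in, do not press the red button, and leave the other things on the bench where they are.

Things in the scene. Friction and masses are not known exactly. Their poses are not given: they have to be found in the camera images.
- jig: Fixed aluminium test jig, base 300 x 170 x 12 mm; origin: centre of its underside, on the bench. +x is the way the carrier is pushed. Steel tracks along x, tops at 36 mm, at |y| = 26..40 and 45..59 mm; the channel between (|y| < 26 mm) is open down to the base and at the rear (-x). Grey side walls, 56 mm high, guide the carrier with 1.5 mm play a side. Yellow wall marks at x = +50 mm.
- carrier: Loose black plate, 100 (x) x 130 x 8 mm, 0.35 to 0.7 kg, under a green circuit board. Origin: its middle, level with the soles of its four 8 mm feet; 36 mm above the bench riding on the tracks, 31 mm once dropped in. Parts on it reach 35 mm above the origin. Axes as the jig's. A push of about 3 to 12 N slides it; it starts 85 to 130 mm short of the notches.
- carrier_push (a point): Middle of the rear (-x) face of the orange push plate on the carrier's rear edge: 44 mm wide, from 13 mm below to 13 mm above this point, which is 50 mm behind and 15 mm above the carrier's origin. Push low on it, and slowly (5 cm/s or less near the notches).
- seat (a point): Where the carrier's origin is when it sits in the notches: jig x = +50 mm, y = 0, 31 mm above the bench. Each track has one notch, 5 mm deep, with 2.5 mm play for the foot along x either way; then the feet stop on the notch ends and the push force rises. The rails run on 30 mm beyond to two black end stops, 58 mm high: do not push it past the notches.
- start_top (a point): Centre of the top face of the green start button (32 mm across), facing up, on a fixed grey box 70 x 70 x 40 mm. The green and the red box may swap sides.
- start (a joint): Green button travel, m: 0 up, 0.006 fully down; spring, 5 N at full travel.
- stop_top (a point): Centre of the top face of the red button, same kind of box. Do not press.
- stop (a joint): Red button travel, m: 0 up, 0.006 fully down.
- spool: Bystander: aluminium wire spool 54 mm across, 38 mm high, beside the jig; origin at its underside.
- heatsink: Bystander: dark finned block 40 x 40 x 26 mm beside the jig; origin at its underside.
- meter: Bystander: grey hand-held meter 150 x 75 x 32 mm lying flat; origin at its underside.
- spray: Bystander: spray can 64 mm across, 170 mm high; origin at its underside.
- mug: Bystander: white mug 80 mm across, 90 mm high; origin at its underside.
- driver: Bystander: screwdriver 180 mm long lying on the bench; origin at its underside.
- tape: Bystander: roll of blue tape 70 mm across, 18 mm high; origin at its underside.
Things that resemble listed ones, but are neither listed nor needed, are in the scene too. Leave any blue, pink or purple look-alike of the carrier alone.

How it is judged:
By the outcome, as a careful person would: the job done as asked, in the order asked, and still so for the second after the job is handed in, with the robot touching nothing.
It also fails if it takes over 48 s, if anything falls off the work surface, if the arm or the gripper's body presses on something with over 40 N, if the wrist force passes 120 N, or if a joint passes its speed limit or range.

ROBOT

A 6-joint arm with a two-finger parallel gripper is mounted at the origin on the work surface. World frame = base frame: x ahead of the robot, y to its left, z up, the work surface at z = 0. Lengths are in mm, angles in rad, forces in N, time in s.
With the tool pointing down it reaches from about 275 to 850 mm from the base axis. Payload 19 kg.
Tool frame: the origin (TCP) lies at the very end of the fingers, on their centre line; the grasp point (between the pads) lies 19 mm behind it; z points along the fingers, y is the direction in which the jaws open and shut (so a half turn about z gives the same grasp; the last joint's range is limited). The gripper opens to 85 mm and grips with 20 to 120 N. Pads are 22 mm wide; open, the fingers measure 114 mm over their backs; the gripper's body (76 mm by 85 mm) begins 54 mm behind the grasp point. The pads swing forward as they close: fully open they stand 13 mm farther back than shut.
Start: joints at [1.072, 0.15, 1.437, -0, 1.554, -0.134], TCP at [205.14, 537.129, 231.267] pointing down, gripper open.
Joint ranges: [-2.8, 2.8], [-0.68, 2.1], [0.12, 2.68], [-1.39, 4.53], [0.16, 2.79], [-2.81, 2.81]. Speed limits (rad/s): [1.89, 1.89, 2.22, 3.01, 3.01, 3.01].

INTERFACE

Orientations are given as a unit quaternion [x, y, z, w].
In Python, from bench import telemetry, cams, manip gives the robot as it stands. The module is installed in compiled form; this text tells all that it offers.
- The arm moves only by the tool drive_tool, never from a script. Its argument "commands" is a list of rows, each a list of 5 numbers: the shift along the tool's x, y, z in mm, then the turn about the tool's z in units of 6 degrees (1.0 is 6 degrees), then the opening, from -1 (shut) to 1 (fully open), so that 0 is half open. A call has 1 to 20 rows; each row shifts and turns the commanded pose from where the row before left it, along the tool's axes as they then stand; what a row does not reach is not made up. A row lasts 1/12 s, in which the tool goes at most 41.7 mm and 7.16 degrees, less where a joint would pass 70% of its speed; a pose out of reach is approached as far as the arm can. A call with a gripper value outside its range is refused whole. The fingers move at their own pace and stop on an object; "squeeze" is the grip in N (left out, the last holds). Time passes only in rows, so rows that do not move let the fingers close. It gives the time, the measured TCP pose, the force and the opening at its end, in the units of the state.
- telemetry.state(): the state, without advancing time (a new reading comes with each control period).
- cams.get_image(name): name is "side" or "top"; returns a dict with "color" (480x640x3 uint8, red, green, blue), "intrinsics" (3x3 intrinsics, pixels), "R" (3x3) and "t" (3): a world point X has camera coordinates R X + t. Camera axes: x right, y down, z forward; pixel columns grow to the right and rows downward; lengths in mm; the calibration is good to about 2 mm. A picture is of the moment at which its call begins. There is no depth.
- manip.hand_in(): hands the job in, once; it reports no verdict.
The state is a dict: "clock": time; "q": joint angles; "joint_velocities": joint speeds; "joint_efforts": joint torques, N m; "ee_pos": TCP position; "eef_rot": TCP orientation; "force": force on the tool from outside, world axes, zero at the start; "torque": the same for the moment, N m; "finger_gap": finger opening in mm.
Only numpy, scipy, OpenCV 4.12 (cv2) and the standard library are available. Lean on these libraries where they do the work, as an engineer would, in place of code of your own. Each camera call takes 0.05 s, during which the arm holds its last target.

## Working session

There is one attempt and no reset: what is moved stays moved. The work goes in short steps, Python scripts to look and compute and a tool call to move; the robot and the scene stay as the last step left them, time stands still between calls to the robot, and variables do not carry over. Pictures are saved under pics/ and viewed, and the job is handed in when it is done.

Besides the shell and the picture viewer there is one more tool, called after ">>>" by a JSON object that holds its "name" and its "arguments". drive_tool: Moves the arm, as the interface text tells. Its arguments: {"type":"object","properties":{"commands":{"type":"array","items":{"type":"array","items":{"type":"number"}}},"squeeze":{"type":"number"}},"required":["commands"]}

```bash
mkdir -p pics
python3 - <<'E'
from bench import telemetry, cams
import cv2,pickle
s=telemetry.state(); print(s)
for n in("side","top"):
    d=cams.get_image(n); pickle.dump(d,open(f'{n}0.pkl','wb')); cv2.imwrite(f'pics/{n}0.png',d['color'][:,:,::-1]); print(n,d['intrinsics'],d['R'],d['t'])
E
```

```text
{'clock': 0.0, 'q': array([ 1.07204441e+00,  1.50989852e-01,  1.43800773e+00,  1.04245298e-05,
        1.55381044e+00, -1.34004986e-01]), 'joint_velocities': array([-0.00061172,  0.00129604, -0.00087844,  0.00088594, -0.00082695,
        0.00119933]), 'joint_efforts': array([-2.77505649e-03, -7.13034797e+01, -5.70875716e+01, -4.08411452e-04,
        8.46856332e-03, -3.10107865e-06]), 'ee_pos': array([205.01143774, 536.95236908, 230.68486995]), 'eef_rot': array([ 1.81364242e-01,  9.83415803e-01, -5.75902098e-04, -1.94019534e-04]), 'force': array([-0.23535192,  0.69214977,  1.0605851 ]), 'torque': array([-0.02042324,  0.03191601, -0.00011775]), 'finger_gap': 85.5538123654579}
side [[538.59313512   0.         320.09024516]
 [  0.         538.59313512 234.3891696 ]
 [  0.           0.           1.        ]] [[ 0.99414813 -0.1077951  -0.00705105]
 [-0.06440429 -0.53903964 -0.83981448]
 [ 0.08672709  0.83535411 -0.54282772]] [-479.58804911   89.09283094 1447.99164696]
top [[517.53904411   0.         318.39670774]
 [  0.         517.53904411 233.76284451]
 [  0.           0.           1.        ]] [[-1.10780528e-02 -9.99937017e-01 -1.79988714e-03]
 [-9.82755828e-01  1.12199279e-02 -1.84567321e-01]
 [ 1.84575891e-01 -2.75796942e-04 -9.82818226e-01]] [  -8.72339656  490.91779511 1160.46484273]
```

View pics/top0.png

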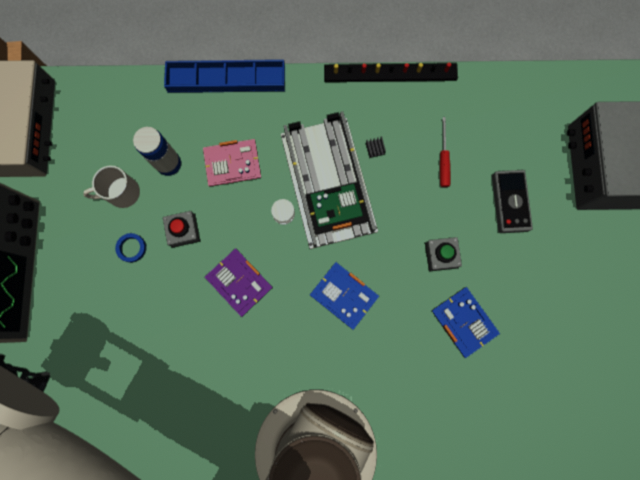

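View pics/side0.png

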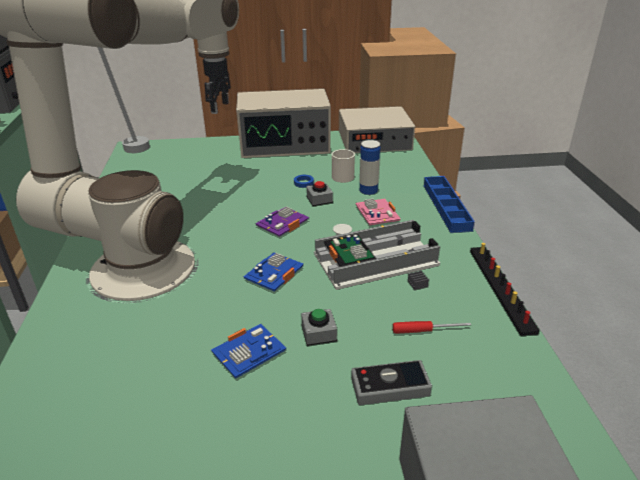

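The top view shows the jig at about (330,180). Black end stops are at its far end (292,127)/(340,117). The green board on the black carrier is at (337,207), with its orange plate at (343,227) on the robot side. The green button is at (446,252) and the red at (178,227). The carrier look-alikes are pink (232,162), purple (239,282) and blue (345,295) and (466,322), all off the jig. The one meant is the black one with the green board on the jig. I'll confirm this in an enlarged crop.

Run:
```python
import cv2,pickle
d=pickle.load(open('top0.pkl','rb'))['color'][:,:,::-1]
cv2.imwrite('pics/topcrop.png',cv2.resize(d[105:255,260:400],None,fx=4,fy=4,interpolation=cv2.INTER_CUBIC))
d=pickle.load(open('side0.pkl','rb'))['color'][:,:,::-1]
cv2.imwrite('pics/sidecrop.png',cv2.resize(d[210:350,290:450],None,fx=4,fy=4,interpolation=cv2.INTER_CUBIC))
```

```text
(no output)
```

View pics/topcrop.png

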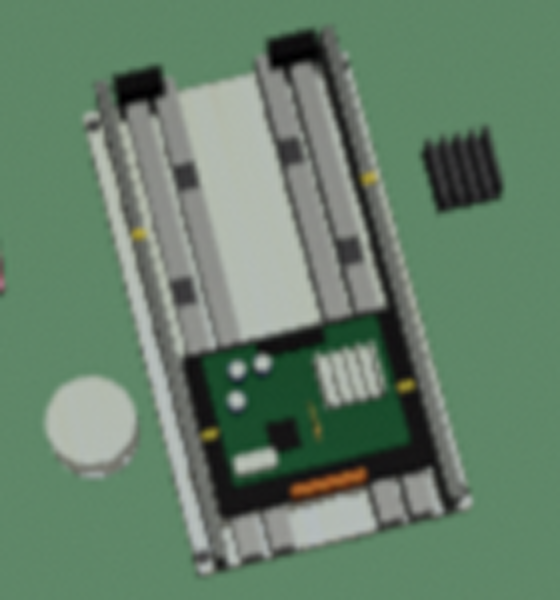

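View pics/sidecrop.png

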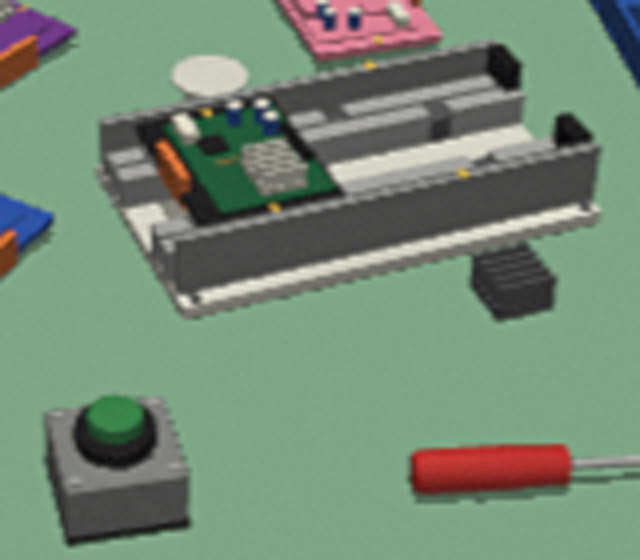

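The crops confirm it: a black carrier with a green board and an orange rear plate, sitting inside the grey walls. The wall marks in the top image are at about (294.8,163.5) and (352.5,149.5), and the base corners are at the crop positions shown. Next I'll measure.

```bash
cat > h.py <<'E'
import numpy as np,cv2,pickle
def ray(d,uv,z):
    K,R,t=d['intrinsics'],d['R'],d['t']
    v=R.T@np.linalg.inv(K)@np.array([uv[0],uv[1],1.]); c=-R.T@t
    return c+v*(z-c[2])/v[2]
def proj(d,X):
    p=d['intrinsics']@(d['R']@np.asarray(X,float)+d['t']); return p[:2]/p[2]
def tri(ds,uvs):
    Ps=[d['intrinsics']@np.c_[d['R'],d['t']] for d in ds]
    X=cv2.triangulatePoints(Ps[0],Ps[1],np.array(uvs[0],float),np.array(uvs[1],float)); return (X[:3]/X[3]).ravel()
def blobs(img,lo,hi,mina=4):
    m=cv2.inRange(cv2.cvtColor(img,cv2.COLOR_RGB2HSV),lo,hi)
    n,l,s,c=cv2.connectedComponentsWithStats(m)
    return [(c[i].round(1),s[i]) for i in range(1,n) if s[i][4]>=mina]
E
python3 - <<'E'
from h import *
T=pickle.load(open('top0.pkl','rb'));S=pickle.load(open('side0.pkl','rb'))
for n,d,box in(('top',T,(260,105,400,260)),('side',S,(290,210,450,300))):
    print(n)
    for nm,lo,hi in(('yel',(20,120,110),(35,255,255)),('or',(5,150,80),(16,255,255))):
        for c,s in blobs(d['color'],lo,hi,2):
            if box[0]<c[0]<box[2] and box[1]<c[1]<box[3]: print(nm,c,s)
    for c,s in blobs(d['color'],(55,140,30),(85,255,200),30):
        print('green',c,s)
print('marks',ray(T,(294.75,163.5),56),ray(T,(352.5,149.5),56))
print('cmarks z44',ray(T,(312.5,213.75),44),ray(T,(361.5,201.25),44))
for u in((311.3,247.5),(376.3,231.3),(283,135)): print('base',ray(T,u,12))
print('plate top',ray(T,(342.25,225.2),64))
print('green', ray(T,(446.5,252),55))
E
```

```text
top
yel [351.8 149.2] [351 148   3   3   6]
yel [294.2 163.2] [293 162   3   3   6]
yel [361.2 200.8] [360 200   3   2   4]
yel [311.8 213.4] [311 213   3   2   5]
or [342.1 225.2] [333 222  19   7  69]
green [335.9 206.1] [310 184  52  42 894]
green [446.8 251.5] [440 245  15  14 163]
green [  8.7 286.1] [  0 256  18  62 207]
side
yel [382.  225.8] [381 225   3   2   4]
yel [341.2 237.4] [340 237   3   2   5]
yel [405.5 253. ] [405 252   2   3   4]
yel [358.2 261.4] [357 261   3   2   5]
or [293.7 224.8] [289 219  10  13  74]
or [332.9 251.9] [329 245   9  15  76]
green [348.  242.1] [339 237  17  12  85]
green [349.5 254.7] [331 241  43  22 218]
green [318.5 313.8] [312 309  14  12 101]
marks [658.9819755   39.94274726  56.        ] [692.2075571  -97.76174869  56.        ]
cmarks z44 [539.13362779  -0.9120642   44.        ] [ 568.05597731 -116.88584064   44.        ]
base [463.97543647   3.04060157  12.        ]
base [ 501.53984659 -153.18819908   12.        ]
base [747.940706    70.97688598  12.        ]
plate top [506.77369508 -69.3556382   64.        ]
green [ 443.08002583 -307.87713636   55.        ]
```

Run:
```python
from h import *
T=pickle.load(open('top0.pkl','rb'));S=pickle.load(open('side0.pkl','rb'))
tr=lambda a,b:tri([T,S],[a,b])
L=tr((294.2,163.2),(382,225.8));R=tr((351.8,149.2),(405.5,253))
cl=tr((311.8,213.4),(341.2,237.4));cr=tr((361.2,200.8),(358.2,261.4))
o=tr((342.1,225.2),(332.9,251.9));g=tr((446.8,251.5),(318.5,313.8))
for n,v in zip(('L','R','cl','cr','orange','green'),(L,R,cl,cr,o,g)): print(n,v.round(1))
mm=(L+R)/2;cm=(cl+cr)/2
a=(mm-cm)[:2];print('wallm-carrier mid',mm.round(1),cm.round(1),'dist',np.linalg.norm(a),'ang from mids',np.arctan2(a[1],a[0]),
 'ang from marks',[np.arctan2(*( (q-p)[[0,1]]*[1,1]))for p,q in((R,L),(cr,cl))])
for p,q in((R,L),(cr,cl)): v=(q-p)[:2]; print(np.arctan2(-v[0],v[1]),np.linalg.norm(v))
```

```text
L [660.6  41.2  57.2]
R [694.1 -96.1  56.6]
cl [539.3   0.6  54.2]
cr [ 567.2 -115.3   54.5]
orange [508.5 -69.3  57.2]
green [ 444.8 -307.7   58.9]
wallm-carrier mid [677.4 -27.5  56.9] [553.3 -57.4  54.3] dist 127.65921714806913 ang from mids 0.2361611173125196 ang from marks [np.float64(-0.23928952375308193), np.float64(-0.2368434231936739)]
0.23928952375308193 141.32564068671618
0.2368434231936739 119.2521221987698
```

Jig yaw is about 0.238 rad, the seat is at about (677.4,-27.5) and the push distance is about 127 mm. Plan: shut the fingers, turn the tool x axis to -push direction, and go behind the jig.

>>> {"name": "drive_tool", "arguments": {"commands": [[0,0,0,-1.15,-1],[0,0,0,-1.15,-1],[0,0,0,-1.15,-1],[0,0,0,-1.15,-1],[0,0,0,-1.15,-1],[0,0,0,0,-1]], "squeeze": 40}}

```text
clock: 0.6
ee_pos: [205.0, 537.0, 230.9]
eef_rot: [-0.122, 0.993, -0.0, -0.0]
force: [0.9, 0.2, -0.7]
finger_gap: 12.1
```

>>> {"name": "drive_tool", "arguments": {"commands": [[-5.8,-33,0,0,-1],[-5.8,-33,0,0,-1],[-5.8,-33,0,0,-1],[-5.8,-33,0,0,-1],[-5.8,-33,0,0,-1],[-5.8,-33,0,0,-1],[-5.8,-33,0,0,-1],[-5.8,-33,0,0,-1],[-5.8,-33,0,0,-1],[-5.8,-33,0,0,-1],[-5.8,-33,0,0,-1],[-5.8,-33,0,0,-1],[-5.8,-33,0,0,-1],[-5.8,-33,0,0,-1],[-5.8,-33,0,0,-1],[-5.8,-33,0,0,-1],[-5.8,-33,0,0,-1],[-5.8,-33,0,0,-1],[-5.8,-33,0,0,-1],[-5.8,-33,0,0,-1]]}}

```text
clock: 2.27
ee_pos: [473.3, -78.9, 231.3]
eef_rot: [-0.116, 0.993, -0.0, 0.0]
force: [0.2, 0.4, 0.1]
finger_gap: 0.2
```

>>> {"name": "drive_tool", "arguments": {"commands": [[0,0,0,0,-1],[0,0,0,0,-1]]}}

```text
clock: 2.43
ee_pos: [473.2, -78.3, 230.7]
eef_rot: [-0.115, 0.993, 0.0, -0.001]
force: [-0.3, 1.2, -0.7]
finger_gap: 0.7
```

>>> {"name": "drive_tool", "arguments": {"commands": [[0,1.3,20,-0.07,-1],[0,0,20,0,-1],[0,0,20,0,-1],[0,0,20,0,-1],[0,0,20,0,-1],[0,0,20,0,-1],[0,0,15,0,-1],[0,0,10,0,-1],[0,0,5,0,-1],[0,0,0,0,-1],[0,0,0,0,-1]]}}

```text
clock: 3.35
ee_pos: [473.0, -75.6, 82.0]
eef_rot: [-0.122, 0.993, -0.0, 0.0]
force: [0.1, 0.1, 0.2]
finger_gap: 0.3
```

```bash
cat > snap.py <<'E'
import sys
from bench import cams,telemetry
from h import *
k=sys.argv[1]; a=[]
for n,b in(('top',(240,90,420,270)),('side',(270,180,450,360))):
    d=cams.get_image(n); pickle.dump(d,open(f'{n}{k}.pkl','wb')); im=d['color'][b[1]:b[3],b[0]:b[2],::-1]
    a.append(cv2.resize(im,(400,400),interpolation=cv2.INTER_CUBIC))
cv2.imwrite(f'pics/s{k}.png',np.hstack(a))
s=telemetry.state();print(s['clock'],s['ee_pos'].round(1),s['force'].round(2),s['q'].round(2))
E
python3 snap.py 1
```

```text
3.45 [473.2 -75.9  82.3] [1.34 0.51 0.68] [-0.32  0.05  1.86 -0.    1.23 -2.14]
```

View pics/s1.png

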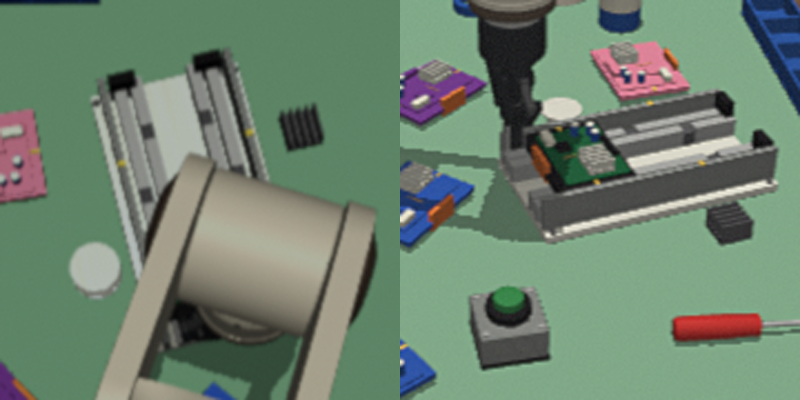

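The side panel shows the shut fingertip (about (515,120) in the panel) behind the orange plate and over the jig's rear opening. The top view is blocked by the arm. I'll lower the tip into the channel mouth.

>>> {"name": "drive_tool", "arguments": {"commands": [[0,0,12,0,-1],[0,0,12,0,-1],[0,0,10,0,-1],[0,0,8,0,-1],[0,0,5,0,-1],[0,0,0,0,-1],[0,0,0,0,-1]]}}

```text
clock: 4.03
ee_pos: [472.8, -75.9, 34.4]
eef_rot: [-0.122, 0.993, -0.0, -0.0]
force: [0.2, -0.7, -0.3]
finger_gap: 0.0
```

```bash
python3 snap.py 2
```

```text
4.1333 [473.1 -76.   34.8] [-0.    0.06  0.14] [-0.32  0.11  1.91 -0.    1.13 -2.14]
```

View pics/s2.png

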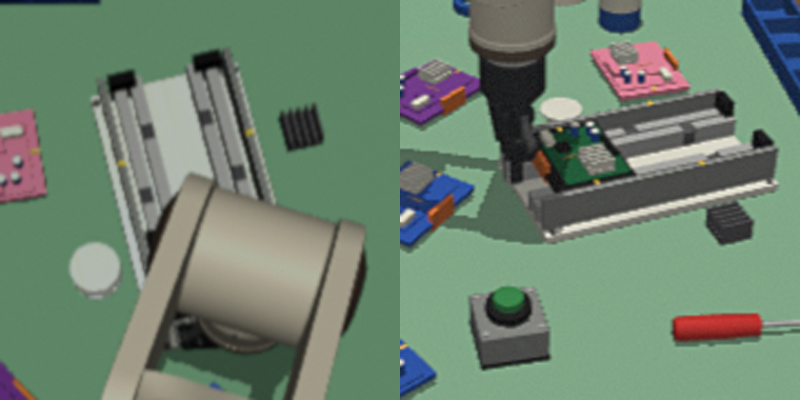

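The tip is in the channel mouth at z=34, just behind the orange plate (about (520,165) in the side panel). I'll start a slow push.

>>> {"name": "drive_tool", "arguments": {"commands": [[-3,0,0,0,-1],[-3,0,0,0,-1],[-3,0,0,0,-1],[-3,0,0,0,-1],[-3,0,0,0,-1],[-3,0,0,0,-1],[-3,0,0,0,-1],[-3,0,0,0,-1],[-3,0,0,0,-1],[-3,0,0,0,-1],[-3,0,0,0,-1],[-3,0,0,0,-1]]}}

```text
clock: 5.13
ee_pos: [507.5, -67.1, 34.2]
eef_rot: [-0.122, 0.993, -0.0, -0.001]
force: [-5.8, -2.0, 4.3]
finger_gap: -0.1
```

```bash
python3 snap.py 3
```

```text
5.2333 [507.9 -67.1  34.2] [-0.27  0.19  0.43] [-0.28  0.18  1.83 -0.    1.14 -2.1 ]
```

View pics/s3.png

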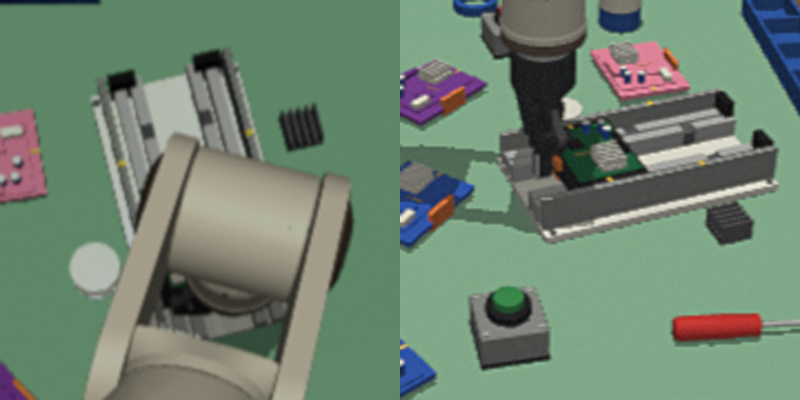

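The carrier is sliding at about 6 N, and in the side panel it has moved forward (plate at (558,165)). About 113 mm remain.

>>> {"name": "drive_tool", "arguments": {"commands": [[-3,0,0,0,-1],[-3,0,0,0,-1],[-3,0,0,0,-1],[-3,0,0,0,-1],[-3,0,0,0,-1],[-3,0,0,0,-1],[-3,0,0,0,-1],[-3,0,0,0,-1],[-3,0,0,0,-1],[-3,0,0,0,-1],[-3,0,0,0,-1],[-3,0,0,0,-1],[-3,0,0,0,-1],[-3,0,0,0,-1],[-3,0,0,0,-1],[-3,0,0,0,-1],[-3,0,0,0,-1],[-3,0,0,0,-1],[-3,0,0,0,-1],[-3,0,0,0,-1]]}}

```text
clock: 6.9
ee_pos: [566.2, -52.5, 34.3]
eef_rot: [-0.122, 0.993, -0.0, -0.0]
force: [-2.3, -0.1, -1.7]
finger_gap: -0.1
```

>>> {"name": "drive_tool", "arguments": {"commands": [[-3,0,0,0,-1],[-3,0,0,0,-1],[-3,0,0,0,-1],[-3,0,0,0,-1],[-3,0,0,0,-1],[-3,0,0,0,-1],[-3,0,0,0,-1],[-3,0,0,0,-1]]}}

```text
clock: 7.57
ee_pos: [589.5, -46.7, 34.3]
eef_rot: [-0.122, 0.993, -0.0, -0.0]
force: [-2.5, -0.8, -1.4]
finger_gap: 0.2
```

```bash
python3 snap.py 4
python3 - <<'E'
from h import *
S=pickle.load(open('side4.pkl','rb'))
for nm,lo,hi in(('yel',(20,120,110),(35,255,255)),('or',(5,150,80),(16,255,255))):
    for c,s in blobs(S['color'],lo,hi,2):
        if 300<c[0]<450 and 200<c[1]<300: print(nm,c,s, ray(S,c,54).round(1))
E
```

```text
7.6667 [589.8 -46.7  34.4] [-0.58 -0.14 -0.28] [-0.21  0.32  1.64  0.    1.18 -2.02]
yel [382.  225.8] [381 225   3   2   4] [663.1  46.8  54. ]
yel [393.5 253.5] [393 253   2   2   4] [665.  -90.5  54. ]
yel [405.3 252.7] [404 252   3   3   6] [696.3 -90.6  54. ]
or [391.5 206. ] [389 202   6   9  24] [713.9 153.1  54. ]
or [370.2 247.1] [368 244   5   9  28] [610.4 -54.2  54. ]
```

View pics/s4.png

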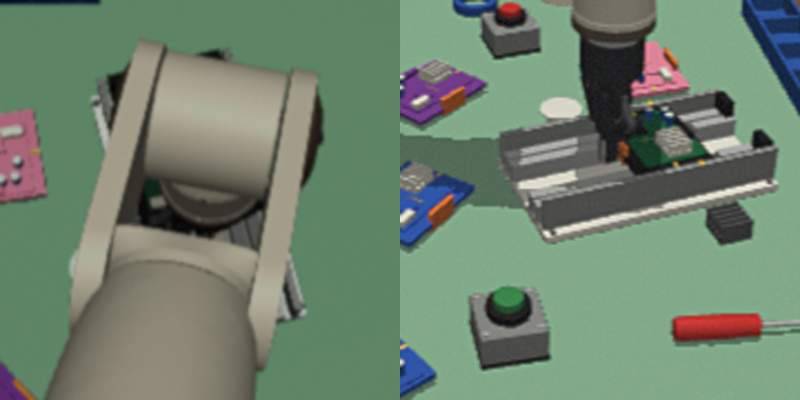

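>>> {"name": "drive_tool", "arguments": {"commands": [[-2.5,0,0,0,-1],[-2.5,0,0,0,-1],[-2.5,0,0,0,-1],[-2.5,0,0,0,-1],[-2.5,0,0,0,-1],[-2.5,0,0,0,-1],[-2.5,0,0,0,-1],[-2.5,0,0,0,-1]]}}

```text
clock: 8.33
ee_pos: [608.8, -42.0, 34.4]
eef_rot: [-0.122, 0.993, -0.0, -0.0]
force: [-6.0, -1.9, 1.7]
finger_gap: 0.3
```

>>> {"name": "drive_tool", "arguments": {"commands": [[-1,0,0,0,-1],[-1,0,0,0,-1],[-1,0,0,0,-1]]}}

```text
clock: 8.58
ee_pos: [611.5, -41.3, 34.4]
eef_rot: [-0.122, 0.993, -0.0, -0.0]
force: [-5.1, -1.3, 3.3]
finger_gap: -0.1
```

>>> {"name": "drive_tool", "arguments": {"commands": [[-1,0,0,0,-1],[-1,0,0,0,-1]]}}

```text
clock: 8.75
ee_pos: [613.5, -40.8, 34.3]
eef_rot: [-0.122, 0.993, -0.0, -0.0]
force: [-4.3, -2.3, -0.8]
finger_gap: -0.2
```

```bash
python3 snap.py 5
cat > m.py <<'E'
import sys
from h import *
S=pickle.load(open(f'side{sys.argv[1]}.pkl','rb'))
for nm,lo,hi in(('yel',(20,120,110),(35,255,255)),('or',(5,150,80),(16,255,255))):
    for c,s in blobs(S['color'],lo,hi,2):
        if 300<c[0]<450 and 200<c[1]<300: print(nm,c,s, ray(S,c,54).round(1))
E
python3 m.py 5
```

```text
8.85 [613.8 -40.6  34.3] [ 0.01 -0.62  0.43] [-0.19  0.37  1.58  0.    1.19 -2.01]
yel [383.5 219. ] [383 219   2   1   2] [674.8  82.5  54. ]
yel [405.3 252.7] [404 252   3   3   6] [696.3 -90.6  54. ]
or [391.4 206. ] [389 202   6   9  25] [713.6 153.2  54. ]
or [378.6 245.4] [377 242   5   8  28] [634.1 -48.9  54. ]
```

View pics/s5.png

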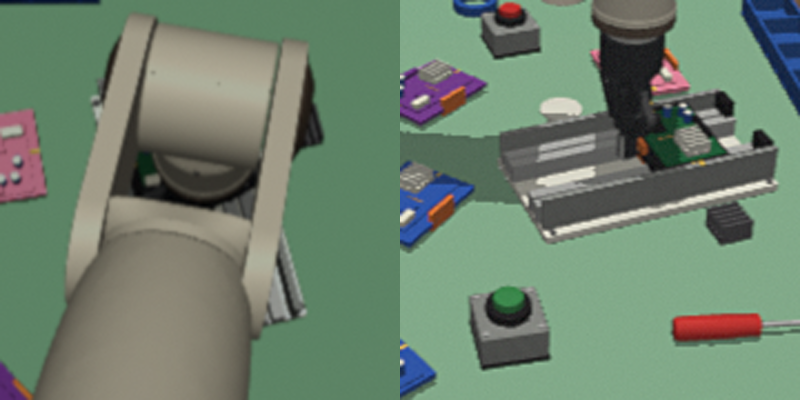

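Not dropped yet (orange at side (378.6,245.4)). Roughly 3–5 mm remain, so I'll go in 1 mm steps.

>>> {"name": "drive_tool", "arguments": {"commands": [[-1,0,0,0,-1]]}}

```text
clock: 8.93
ee_pos: [614.5, -40.4, 34.3]
eef_rot: [-0.122, 0.993, -0.0, 0.0]
force: [-4.9, -2.5, 1.6]
finger_gap: -0.1
```

>>> {"name": "drive_tool", "arguments": {"commands": [[-1,0,0,0,-1]]}}

```text
clock: 9.02
ee_pos: [615.3, -40.2, 34.3]
eef_rot: [-0.122, 0.993, -0.0, -0.0]
force: [-5.4, -1.3, 2.3]
finger_gap: -0.0
```

>>> {"name": "drive_tool", "arguments": {"commands": [[-1,0,0,0,-1]]}}

```text
clock: 9.1
ee_pos: [616.3, -40.0, 34.4]
eef_rot: [-0.122, 0.993, -0.0, -0.0]
force: [-4.8, -1.3, 3.3]
finger_gap: 0.1
```

```bash
python3 snap.py 6; python3 m.py 6
```

```text
9.2 [616.4 -40.   34.3] [-2.94 -0.67  1.61] [-0.19  0.37  1.57 -0.    1.2  -2.  ]
yel [405.3 252.7] [404 252   3   3   6] [696.3 -90.6  54. ]
or [391.8 206.5] [389 203   6   8  21] [714.2 150.1  54. ]
or [379.4 245.8] [378 242   4   8  27] [635.8 -51.1  54. ]
```

>>> {"name": "drive_tool", "arguments": {"commands": [[-1,0,0,0,-1]]}}

```text
clock: 9.28
ee_pos: [617.1, -39.8, 34.3]
eef_rot: [-0.122, 0.993, -0.0, -0.0]
force: [-5.6, -1.7, 2.6]
finger_gap: 0.2
```

>>> {"name": "drive_tool", "arguments": {"commands": [[-1,0,0,0,-1]]}}

```text
clock: 9.37
ee_pos: [618.1, -39.6, 34.3]
eef_rot: [-0.122, 0.993, -0.0, -0.0]
force: [-5.9, -1.0, 2.8]
finger_gap: 0.2
```

```bash
python3 snap.py 7; python3 m.py 7
```

```text
9.4667 [618.3 -39.5  34.3] [-3.28 -1.91  1.5 ] [-0.19  0.38  1.57 -0.    1.2  -2.  ]
yel [405.  252.6] [403 252   4   3   7] [695.6 -90.   54. ]
or [392.1 206.7] [390 203   5   8  19] [714.8 148.8  54. ]
or [380.  245.4] [378 242   5   8  30] [637.7 -49.4  54. ]
```

View pics/s7.png

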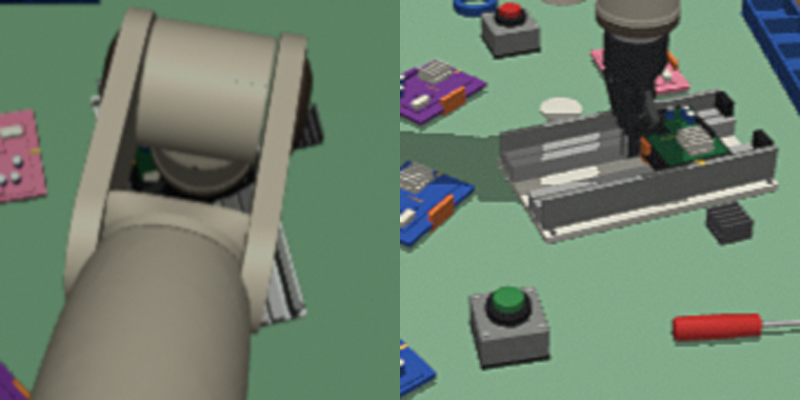

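>>> {"name": "drive_tool", "arguments": {"commands": [[-1,0,0,0,-1]]}}

```text
clock: 9.55
ee_pos: [618.9, -39.3, 34.3]
eef_rot: [-0.122, 0.993, -0.0, -0.0]
force: [-15.5, -3.2, 7.0]
finger_gap: -0.3
```

>>> {"name": "drive_tool", "arguments": {"commands": [[-1,0,0,0,-1]]}}

```text
clock: 9.63
ee_pos: [618.9, -39.3, 34.3]
eef_rot: [-0.122, 0.993, -0.0, -0.002]
force: [-24.8, -5.8, 15.0]
finger_gap: -0.1
```

```bash
python3 snap.py 8; python3 m.py 8;  python3 - <<'E'
from h import *
a=[cv2.resize(pickle.load(open(f'side{k}.pkl','rb'))['color'][215:275,360:440,::-1],None,fx=5,fy=5,interpolation=cv2.INTER_CUBIC) for k in(5,8)]
cv2.imwrite('pics/cmp8.png',np.hstack(a))
E
```

```text
9.7333 [619.  -39.3  34.3] [-17.32  -3.7   10.91] [-0.19  0.38  1.56 -0.    1.2  -2.  ]
yel [405.  252.6] [403 252   4   3   7] [695.6 -90.   54. ]
or [392.3 207. ] [390 204   5   7  17] [715. 147.  54.]
or [380.3 246.2] [379 242   4  10  31] [637.8 -53.2  54. ]
```

View pics/cmp8.png

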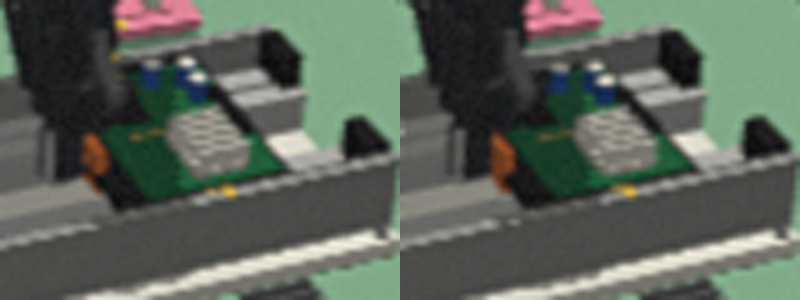

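The force jumped to 25 N at the notch ends without advancing, and the board also sits lower against the wall (right crop). I'll back off and check that it's level.

>>> {"name": "drive_tool", "arguments": {"commands": [[1,0,0,0,-1],[1,0,0,0,-1],[2,0,0,0,-1],[4,0,0,0,-1],[8,0,0,0,-1],[12,0,0,0,-1],[12,0,0,0,-1],[0,0,0,0,-1]]}}

```text
clock: 10.4
ee_pos: [579.5, -49.1, 34.2]
eef_rot: [-0.122, 0.993, 0.0, -0.0]
force: [0.0, 0.9, 0.2]
finger_gap: -0.2
```

>>> {"name": "drive_tool", "arguments": {"commands": [[0,0,-20,0,-1],[0,0,-30,0,-1],[0,0,-30,0,-1],[0,0,-30,0,-1],[15,-25,-10,0,-1],[15,-25,0,0,-1],[15,-25,0,0,-1],[15,-25,0,0,-1],[10,-25,0,0,-1],[10,-25,0,0,-1],[10,-25,0,0,-1],[0,0,0,0,-1],[0,0,0,0,-1]]}}

```text
clock: 11.48
ee_pos: [536.3, -241.5, 154.2]
eef_rot: [-0.121, 0.993, -0.0, -0.0]
force: [-0.4, 0.3, -0.0]
finger_gap: 0.1
```

```bash
python3 snap.py 9; python3 m.py 9;  python3 - <<'E'
from h import *
a=[cv2.resize(pickle.load(open(f'{n}9.pkl','rb'))['color'][b:b+75,c:c+100,::-1],None,fx=4,fy=4,interpolation=cv2.INTER_CUBIC) for n,b,c in(('side',210,345),('top',130,275))]
cv2.imwrite('pics/c9.png',np.hstack(a))
T=pickle.load(open('top9.pkl','rb'))
for c,s in blobs(T['color'],(20,110,100),(35,255,255),2):
  if 260<c[0]<400 and 105<c[1]<260: print('topyel',c,s[4])
for c,s in blobs(T['color'],(5,150,80),(16,255,255),10):
  if 260<c[0]<400 and 105<c[1]<260: print('topor',c,s)
E
```

```text
11.5833 [ 536.6 -239.9  154.3] [ 0.86  1.44 -0.19] [-0.55  0.21  1.52  0.    1.41 -2.37]
yel [382.  225.8] [381 225   3   2   4] [663.1  46.8  54. ]
yel [384.  230.2] [383 230   3   2   4] [663.9  23.4  54. ]
yel [405.  252.6] [403 252   4   3   7] [695.6 -90.   54. ]
or [391.5 206. ] [389 202   6   9  24] [713.9 153.1  54. ]
or [377.8 243.9] [374 237   9  15  80] [633.4 -41.7  54. ]
topyel [351.5 149. ] 8
topyel [346.7 150.6] 7
topyel [295.9 162.7] 18
topor [327.2 173.6] [319 171  18   7  62]
```

View pics/c9.png

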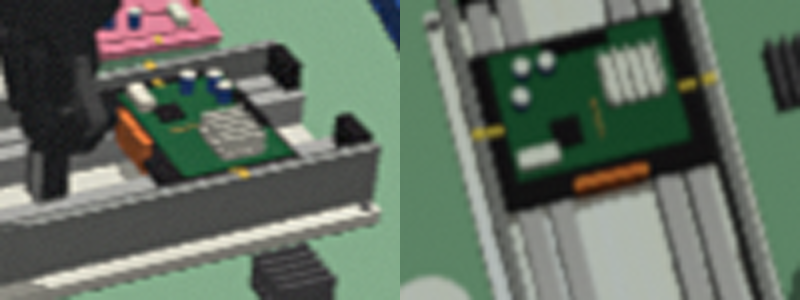

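View pics/s9.png

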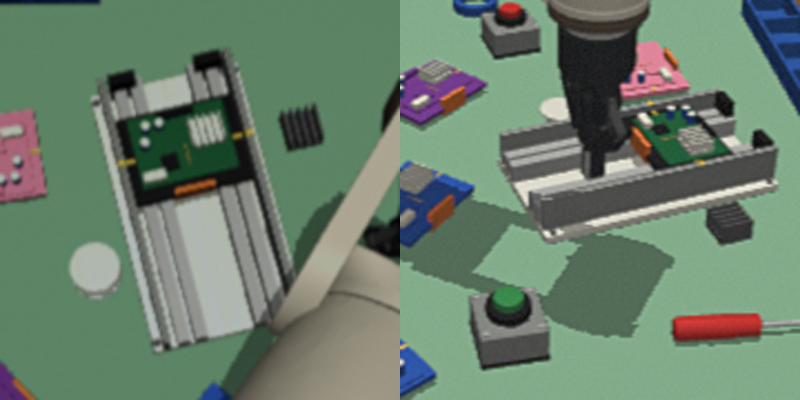

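The top view shows the carrier marks in line with the wall marks (left at crop (487,133), right (688,85) against (708,78)). I'll check the drop height at the rear (orange plate), middle and front.

Run:
```python
from h import *
D={(n,k):pickle.load(open(f'{n}{k}.pkl','rb')) for n in('top','side') for k in(0,9)}
o0=tri([D['top',0],D['side',0]],[(342.1,225.2),(332.9,251.9)]);o9=tri([D['top',9],D['side',9]],[(327.2,173.6),(377.8,243.9)])
print('orange',o0.round(1),o9.round(1),'travel',np.linalg.norm((o9-o0)[:2]))
# features: white blobs and blue caps
for k,bt,bs in((0,(305,180,370,235),(328,230,376,268)),(9,(285,130,360,190),(370,220,425,260))):
  P={}
  for n,b in(('top',bt),('side',bs)):
    im=D[n,k]['color']
    for c,s in blobs(im,(0,0,150),(180,45,255),3):
      if b[0]<c[0]<b[2] and b[1]<c[1]<b[3]: print(k,n,'white',c,s[2:])
    for c,s in blobs(im,(100,100,40),(130,255,255),3):
      if b[0]<c[0]<b[2] and b[1]<c[1]<b[3]: print(k,n,'blue',c,s[2:])
```

```text
orange [508.5 -69.3  57.2] [634.7 -36.7  50.7] travel 130.26604602017207
0 top white [311.  185.7] [ 5 13 29]
0 top white [364.5 185.5] [2 6 6]
0 top white [366. 191.] [1 3 3]
0 top white [346.6 198.3] [ 15  14 125]
0 top white [325.  195.3] [3 3 7]
0 top white [368.5 200.5] [ 4 12 15]
0 top white [318.9 196.9] [3 3 8]
0 top white [318.9 204.3] [3 4 9]
0 top white [323.3 219.8] [10  5 37]
0 top white [365.7 227.9] [ 8  9 41]
0 top white [357.8 228. ] [2 3 4]
0 top white [340.9 234.8] [ 26  14 224]
0 top white [356.3 232.3] [2 2 3]
0 side white [355. 231.] [3 1 3]
0 side white [348.2 235.6] [3 2 5]
0 side white [355.  235.5] [3 2 6]
0 side white [330. 236.] [3 1 3]
0 side white [335.8 240.8] [ 6  6 21]
0 side white [357.2 238.4] [3 2 5]
0 side white [366.4 239.2] [ 8  3 17]
0 side white [357.5 247.8] [ 8  7 17]
0 side white [363.5 250.8] [4 2 4]
0 side blue [356.4 240.7] [ 6  7 19]
0 side blue [348. 239.] [3 3 9]
9 top white [314.7 131.2] [ 22  16 253]
9 top white [350.5 135.5] [2 6 6]
9 top white [298.8 137.7] [ 3  6 11]
9 top white [291.1 138.8] [ 3  7 13]
9 top white [332.3 147.8] [ 14  13 109]
9 top white [304.9 145.9] [3 3 8]
9 top white [311.  144.5] [3 2 6]
9 top white [356.5 157. ] [ 4 13 13]
9 top white [305.  153.5] [3 2 6]
9 top white [309.2 168.2] [10  5 33]
9 side white [404. 221.] [3 1 3]
9 side white [398.  227.8] [3 2 4]
9 side white [391.6 228.2] [4 2 5]
9 side white [408.5 230.3] [ 8  3 17]
9 side white [379.7 232.9] [ 6  5 21]
9 side white [401.  230.5] [3 2 6]
9 side white [413.6 233.6] [14  4 25]
9 side white [402.6 240.7] [14  8 41]
9 side white [420.8 244.4] [13  9 59]
9 side blue [391.  231.2] [ 3  4 10]
9 side blue [399.3 232.7] [ 6  6 18]
```

Run:
```python
from h import *
T=pickle.load(open('top0.pkl','rb'));S=pickle.load(open('side0.pkl','rb'))
for n,a,b,c,d in(('A front',(318.9,196.9),(355,235.5),(304.9,145.9),(398,227.8)),('B front',(325,195.3),(357.2,238.4),(311,144.5),(401,230.5)),('C',(318.9,204.3),(348.2,235.6),(305,153.5),(391.6,228.2)),('conn rear',(323.3,219.8),(335.8,240.8),(309.2,168.2),(379.7,232.9))):
    p=tri([T,S],[a,b]);q=tri([T,S],[c,d]);print(n,p.round(1),q.round(1),'dz',(q-p)[2].round(1),'travel',np.linalg.norm((q-p)[:2]).round(1))
```

```text
A front [574.5 -16.4  68.7] [700.3  15.4  63.9] dz -4.7 travel 129.8
B front [578.2 -30.6  68.3] [704.6   0.9  63.6] dz -4.7 travel 130.3
C [556.3 -16.2  69.7] [681.9  15.3  63.9] dz -5.8 travel 129.5
conn rear [521.4 -25.9  62.1] [647.3   5.7  57.4] dz -4.7 travel 129.8
```

All four features dropped 4.7–5.8 mm and travelled about 130 mm, so the carrier is seated and level. Now the green button at about (444,-307.5): the only green cap, on a grey box at top (446.8,251.5), with the red one far away on the left.

>>> {"name": "drive_tool", "arguments": {"commands": [[15,-6.3,0,0,-1],[15,-6.3,0,0,-1],[15,-6.3,0,0,-1],[15,-6.3,0,0,-1],[15,-6.3,0,0,-1],[15,-6.3,0,0,-1],[15.5,-6.3,0,0,-1],[0,0,20,0,-1],[0,0,20,0,-1],[0,0,15,0,-1],[0,0,10,0,-1],[0,0,5,0,-1],[0,0,0,0,-1],[0,0,0,0,-1]]}}

```text
clock: 12.75
ee_pos: [445.2, -308.5, 84.9]
eef_rot: [-0.122, 0.992, -0.0, 0.0]
force: [0.0, -0.2, 1.1]
finger_gap: -0.2
```

```bash
python3 snap.py 10
```

```text
12.85 [ 445.3 -308.8   85.3] [ 0.21  0.3  -0.81] [-0.75  0.18  1.71 -0.    1.25 -2.56]
```

View pics/s10.png

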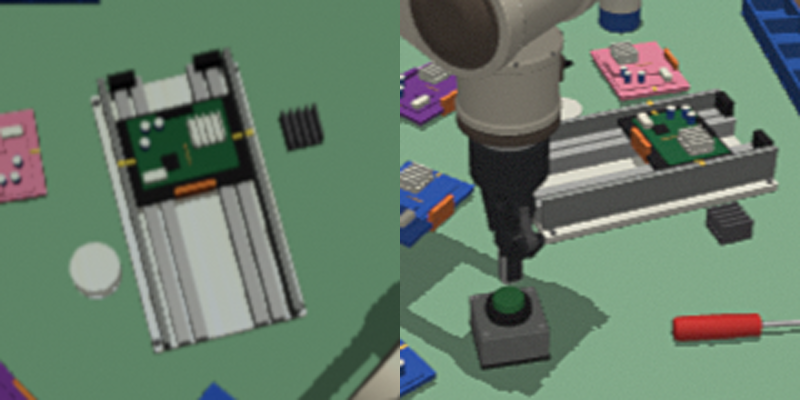

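The tip is directly above the green cap (side panel (510,275) over (508,298)). I'll descend carefully.

>>> {"name": "drive_tool", "arguments": {"commands": [[0,0,6,0,-1],[0,0,6,0,-1],[0,0,5,0,-1],[0,0,2,0,-1],[0,0,2,0,-1]]}}

```text
clock: 13.27
ee_pos: [444.6, -308.6, 62.8]
eef_rot: [-0.122, 0.993, 0.0, -0.0]
force: [0.3, 0.3, 0.2]
finger_gap: 0.1
```

>>> {"name": "drive_tool", "arguments": {"commands": [[0,0,1.5,0,-1],[0,0,1.5,0,-1]]}}

```text
clock: 13.43
ee_pos: [444.8, -308.7, 60.3]
eef_rot: [-0.122, 0.993, -0.0, -0.0]
force: [-1.0, 1.6, 1.9]
finger_gap: -0.3
```

>>> {"name": "drive_tool", "arguments": {"commands": [[0,0,1.5,0,-1],[0,0,1.5,0,-1]]}}

```text
clock: 13.6
ee_pos: [444.8, -308.6, 57.4]
eef_rot: [-0.122, 0.993, -0.0, -0.0]
force: [-2.2, 1.4, 4.4]
finger_gap: -0.2
```

>>> {"name": "drive_tool", "arguments": {"commands": [[0,0,1.5,0,-1]]}}

```text
clock: 13.68
ee_pos: [444.8, -308.7, 55.9]
eef_rot: [-0.122, 0.993, -0.0, -0.0]
force: [-2.9, 1.6, 10.0]
finger_gap: 0.1
```

>>> {"name": "drive_tool", "arguments": {"commands": [[0,0,1.5,0,-1]]}}

```text
clock: 13.77
ee_pos: [445.0, -308.9, 55.4]
eef_rot: [-0.122, 0.993, -0.0, 0.0]
force: [-11.8, 9.7, 39.7]
finger_gap: 0.1
```

>>> {"name": "drive_tool", "arguments": {"commands": [[0,0,1,0,-1]]}}

```text
clock: 13.85
ee_pos: [445.1, -308.9, 55.3]
eef_rot: [-0.122, 0.993, -0.001, 0.0]
force: [-15.3, 11.4, 45.7]
finger_gap: -0.2
```

Hard stop after about 6 mm of travel, so it is fully down. Let go and move clear.

>>> {"name": "drive_tool", "arguments": {"commands": [[0,0,-2,0,-1],[0,0,-4,0,-1],[0,0,-10,0,-1],[0,0,-20,0,-1],[0,0,-30,0,-1],[0,0,-30,0,-1],[0,0,-20,0,-1],[20,0,0,0,-1],[30,0,0,0,-1],[30,0,0,0,-1],[0,0,0,0,-1],[0,0,0,0,-1],[0,0,0,0,-1]]}}

```text
clock: 14.93
ee_pos: [367.5, -328.2, 169.8]
eef_rot: [-0.122, 0.993, -0.0, 0.0]
force: [-0.3, -0.3, -0.8]
finger_gap: -0.0
```

```bash
python3 snap.py 11
python3 - <<'E'
from h import *
T=pickle.load(open('top11.pkl','rb'));S=pickle.load(open('side11.pkl','rb'))
for n,d in(('top',T),('side',S)):
    cv2.imwrite(f'pics/{n}11.png',d['color'][:,:,::-1])
    for c,s in blobs(d['color'],(55,140,30),(85,255,200),80): print(n,'green',c,s)
    for c,s in blobs(d['color'],(5,150,80),(16,255,255),10): print(n,'or',c,s[4])
E
```

```text
15.0333 [ 367.8 -327.9  169.5] [-0.16  0.45 -0.37] [-0.88  0.01  1.72  0.    1.42 -2.7 ]
top green [322.1 156. ] [297 135  51  40 833]
top green [446.8 251.5] [440 245  14  14 158]
top green [  8.7 286.3] [  0 256  18  62 211]
top or [227.8 142.8] 45
top or [327.2 173.7] 65
top or [252.5 267.5] 36
top or [356.3 278.6] 37
side green [390.3 242.2] [375 229  27  25 231]
side or [16.1 65.1] 17
side or [12.9 67.9] 13
side or [ 9.9 69.7] 14
side or [ 6.4 72. ] 19
side or [357.6 136.9] 17
side or [363.1 136.4] 15
side or [368.5 136.5] 16
side or [374.3 136. ] 18
side or [391.5 206. ] 24
side or [377.7 243.8] 84
side or [290.9 274.7] 27
side or [236.5 333.9] 85
```

View pics/top11.png

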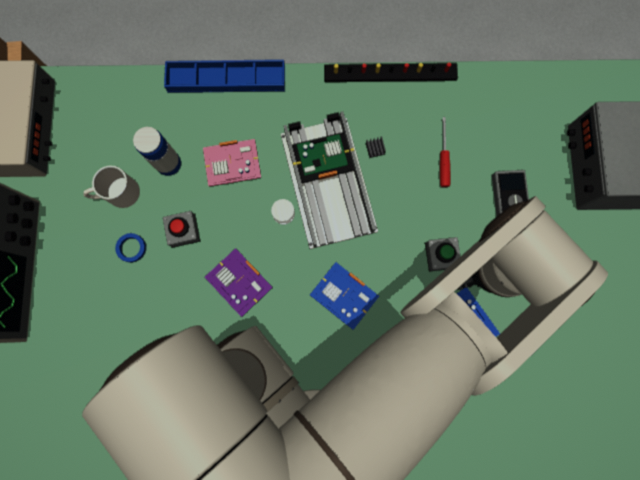

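View pics/side11.png

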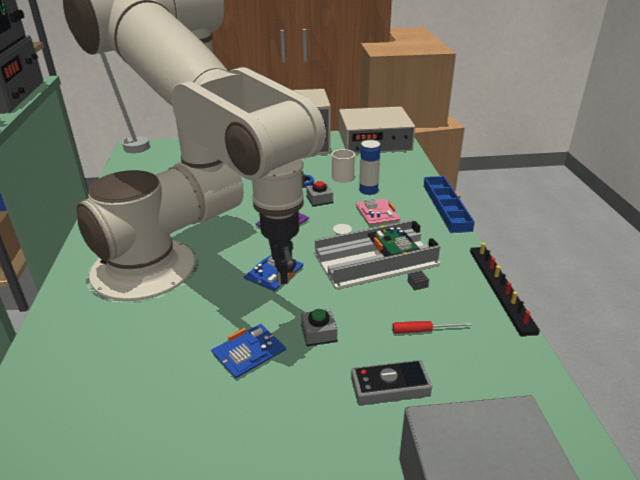

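The carrier sits at top (322,156), with its plate unchanged at (327.2,173.7). The green cap is back at (446.8,251.5) and up in the side view (319,316). The bystanders are where they were and the tool is clear at z=170. Handing in.

```bash
python3 -c "
from bench import manip,telemetry
print(manip.hand_in()); print(telemetry.state()['force'])"
```

```text
the job is handed in; nothing more can be done
None
the job is handed in; nothing more can be done
```

I pushed the carrier about 130 mm along its rails by the orange plate until it seated. I then pressed the green button fully down, let go, and handed in at about 15 s.

**Carrier:** At the notches the push force rose from about 6 N to 25 N and the carrier stopped advancing. Afterwards its marks lined up with the yellow wall marks in the top view. Four features on the board had dropped 4.7–5.8 mm front and rear, so it sits level. The orange plate measured a 6.5 mm drop, which I put down to measurement noise.

**Green button:** It hit a hard stop after about 6 mm of travel. I overpressed briefly: about 46 N vertical (about 50 N in all) at the fingertip, well under the 120 N wrist limit. The 40 N limit is for the arm and gripper body, which touched nothing that I could see. The button came back up after release.

**Rest of the bench:** I never went near the red button. In the last pictures the carrier was unchanged and the bystanders and look-alikes looked to be in place. I compared those by eye, and the arm partly hid the meter and one blue board in the top view; both looked in place in the side view. The tool was clear of everything at 170 mm height.

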